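Hook the wheel tray out of the bench rack

ROBOT

A 7-joint arm with a two-finger parallel gripper is mounted at the origin on the work surface. World frame = base frame: x ahead of the robot, y to its left, z up, the work surface at z = 0. Lengths are in m, angles in rad, forces in N, time in s.
With the tool pointing down it reaches from about 0.4 to 0.9 m from the base axis. Payload 5.5 kg.
Tool frame: the origin (TCP) lies on the centre line of the jaws, within the pads' length; the fingertips stand 8 mm ahead of it and the grasp point (between the pads) lies 11 mm behind it; z points along the fingers, x is the direction in which the jaws open and shut, and the axes are right-handed (so a half turn about z gives the same grasp; the last joint's range is limited). The gripper opens to 92 mm and grips with 3 to 60 N. Pads are 19 mm wide; open, the fingers measure 130 mm over their backs; the gripper's body (75 mm by 190 mm) begins 47 mm behind the grasp point.
Start: joints at [1.458, 0.501, -0.427, 1.55, 0.221, 1.138, -0.21], TCP at [0.239, -0.605, 0.235] pointing down, gripper open.
Joint ranges: [-2.88, 2.88], [-0.31, 2.03], [-1.54, 1.56], [0.2, 2.42], [-1.41, 4.55], [0.19, 2.02], [-2.57, 2.57]. Speed limits (rad/s): [2.57, 2.57, 3.14, 3.14, 3.14, 3.14, 3.14].

INTERFACE

Orientations are given as a 3x3 rotation matrix whose columns are the frame's x, y, z axes.
In Python, from station import robot gives the robot as it stands. The module is installed in compiled form; this text tells all that it offers.
- The arm moves only by the shell command python3 -m handwheel 'ROWS' [OPENING] [FORCE]. ROWS is JSON, a list of rows, each a list of 4 numbers: the shift along the tool's x, y, z in m, then the turn about the tool's z in degrees. In form: [[x, y, z, spin], ...]. A call has 1 to 10 rows; each row is the pose to reach, as a shift and turn from the pose measured when the call began, along the tool's axes at that moment; what a row does not reach only later rows make up. A row lasts 1/8 s, in which the tool goes at most 62.5 mm and 10.7 degrees, less where a joint would pass 70% of its speed; a pose out of reach is approached as far as the arm can. A call with a gripper value outside its range is refused whole. OPENING is the opening in per cent of the stroke, from 0 (shut) to 100 (fully open), set as the call begins (- or left out, the last holds). The fingers move at their own pace and stop on an object; FORCE is the grip in N (left out, the last holds). Time passes only in rows, so rows that repeat a pose let the fingers close. It gives the time, the measured TCP pose, the force and the opening at its end, in the units of the state.
- robot.sense(): the state, without advancing time (a new reading comes with each control period).
- robot.camera(name): name is "side" or "top" or "wrist"; returns a dict with "img" (384x512x3 uint8, red, green, blue), "range_z" (384x512 float32, m along the optical axis (not along the pixel's ray), 0 where there is no reading), "vertical_fov" (degrees; the focal length in pixels is half the picture's height over the tangent of half this angle, whatever the lens; pixels are square), "cx", "cy" (the principal point, pixels), "T" (4x4, takes a point from camera to world coordinates); the wrist camera has in their place "hand_eye" (4x4, takes a point from camera to tool coordinates, whose origin is the TCP and whose axes are the tool frame's). Camera axes: x right, y down, z forward; pixel columns grow to the right and rows downward; lengths in m; the calibration is good to about 2 mm. A picture is of the moment at which its call begins: read the wrist's pose just before it.
- robot.close_job(): hands the job in, once; it reports no verdict.
Trained networks look in a picture, given as the dict that the camera call returned (one of the last four; its "shot" number tells which), for a name from the list of things; names that differ only in an ending like _2 or _b are one class to them, and where a whole thing is asked for, a point or a joint stands for the part that bears it (a point fixed in the world has none). Each returns a list of dicts, best first, with "p" (0 to 1); they miss things now and then, are a little off and sometimes report something else, mostly with a low value. They report only what shows in the picture. A call takes as long as a camera call.
- robot.silhouettes(thing, picture): "pixels" (384x512 bool, what is visible of it).
- robot.place_of(thing, picture): "location" ([x, y, z] in m, in world coordinates, good to about 4 mm: a listed point, or the origin of a listed thing).
The state is a dict: "time_s": time; "joint_positions": joint angles; "dq": joint speeds; "effort": joint torques, N m; "tcp_pos": TCP position; "tool_rot": TCP orientation; "wrist_force": force on the tool from outside, world axes, zero at the start; "wrist_torque": the same for the moment, N m; "grip_width": finger opening in m.
Only numpy, scipy, OpenCV 4.12 (cv2) and the standard library are available. Lean on these libraries where they do the work, as an engineer would, in place of code of your own. Each camera call takes 0.05 s, during which the arm holds its last target.

TASK

Take the hook tool by its red handle, put its tip well down through the ring of the blue tray with the wooden wheels, and drag that tray out of the rack along the bench until the whole tray (its ring need not) stands on the green area in front of the rack. Then unhook, leave the tray there, and stand the hook tool back upright on its black mat, letting go of it. Don't touch the trays with the gripper, don't lift the tray off the bench or tip it, and leave the yellow tray, the glue jar and the wheel-and-axle set where they are.

Things in the scene. Friction and masses are not known exactly. Their poses are not given: they have to be found in the camera images.
- rack: fixed low plywood rack, two open bays side by side, 244 mm wide (x), 178 deep (y), 123 high. Origin: middle of its mouth at bench level; -y points out of the mouth. Bays 110 mm wide, centred at x = -59 and +59 mm; either tray may be in either bay. Side walls begin at y = 0; the roof (underside 115 mm up) begins at y = 55 mm.
- green_area (a point): centre of the green area with white border line, painted flat on the bench before the rack, 130 mm out from the rack's mouth (rack's -y); same axes as the rack. 270 mm wide (x), 200 mm deep (y).
- wheel_tray: loose blue open tray holding a row of six pale wooden wheel discs on a dowel, which are fixed to it and rise 73 mm above the bench; 96 mm wide (x), 130 long (y), 40 high, about 0.5 kg. Origin: centre of its underside. The ring is on its -y end, which points out of the rack. It starts wholly inside its bay, only the ring sticking out of the mouth.
- wheel_tray_ring (a point): centre of the steel pull ring of the blue tray, fixed rigidly with its plane level, 26 mm above the bench, 91 mm along the tray's -y from its centre. Octagon of 6 mm bar, at least 34 mm across inside, 50 outside, open above and below; bar from 23 to 29 mm above the bench.
- stick_tray: loose yellow open tray holding dark wooden sticks; 96 mm wide (x), 130 long (y), 40 high, about 0.5 kg. Origin: centre of its underside. The ring is on its -y end, which points out of the rack. It has the same ring; it must stay where it is.
- hook_grip (a point): centre of the hook tool's red handle, an upright block 80 mm long (x), 22 wide (y), 8 to 60 mm above the tool's underside (this point: 40 mm); grasp from above across the 22 mm. Foot 90 x 46 x 8 mm below. +x points to the hook: an 8 mm steel rod, 48 mm above the underside, runs to 150 mm ahead, then bends straight down. 0.25 kg. Starts standing on the black mat.
- hook_tip (a point): lower end of the hook's down-turned tip (8 mm round, 38 mm long below the rod): 150 mm ahead (+x) of the handle's centre, 34 mm lower than it, so 6 mm above the tool's underside.
- tool_mat: fixed black rubber mat, 240 mm long (x), 120 mm wide (y), 4 mm thick; origin: centre of its underside, on the bench.
- glue_jar: white jar with orange cap, 60 mm across, 80 mm tall, standing; origin at the centre of its base. Bystander.
- axle_set: two pale wooden wheels of 80 mm diameter on a cork axle, 100 mm long along its y, resting on a dark block; origin at the centre of its underside. Bystander.

How it is judged:
By the outcome, as a careful person would: the job done as asked, in the order asked, and still so for the second after the job is handed in, with the robot touching nothing.
It also fails if it takes over 64 s, if anything falls off the work surface, if the arm or the gripper's body presses on something with over 40 N, if the wrist force passes 120 N, or if a joint passes its speed limit or range.

## Working session

There is one attempt and no reset: what is moved stays moved. The work goes in short steps, Python scripts to look and compute and a shell command to move; the robot and the scene stay as the last step left them, time stands still between calls to the robot, and variables do not carry over. Pictures are saved under pics/ and viewed, and the job is handed in when it is done.

```bash
mkdir -p pics; cat > h.py <<'E'
import numpy as np, cv2
from station import robot
def snap(n,f):
    s=robot.sense(); c=robot.camera(n); cv2.imwrite('pics/'+f+'.png',cv2.cvtColor(c['img'],cv2.COLOR_RGB2BGR)); 
    if 'T' not in c:
        T=np.eye(4);T[:3,:3]=s['tool_rot'];T[:3,3]=s['tcp_pos'];c['W']=T@c['hand_eye']
    else: c['W']=c['T']
    return c
def cloud(c):
    h,w=c['range_z'].shape; f=h/2/np.tan(np.radians(c['vertical_fov'])/2)
    v,u=np.mgrid[:h,:w]; z=c['range_z']
    P=np.stack([(u-c['cx'])/f*z,(v-c['cy'])/f*z,z],-1)
    W=P@c['W'][:3,:3].T+c['W'][:3,3]; W[z==0]=np.nan
    return W
E
python3 - <<'E'
from h import *
s=robot.sense(); print({k:np.round(v,3).tolist() for k,v in s.items()})
for n in ['top','side']:
    c=snap(n,n+'0')
    print(n,np.round(c['T'],3).tolist())
    for t in ['rack','green_area','wheel_tray','wheel_tray_ring','stick_tray','hook_grip','hook_tip','tool_mat','glue_jar','axle_set']:
        print(t,[(np.round(d['location'],3).tolist(),round(d['p'],2)) for d in robot.place_of(t,c)[:2]])
print(robot.sense()['time_s'])
E
```

```text
{'time_s': 0.0, 'joint_positions': [1.458, 0.502, -0.427, 1.551, 0.221, 1.138, -0.21], 'dq': [-0.001, 0.001, 0.0, -0.0, 0.0, 0.001, 0.002], 'effort': [0.0, -56.661, -5.816, -27.911, -0.069, 0.031, 0.0], 'tcp_pos': [0.238, -0.604, 0.234], 'tool_rot': [[0.367, -0.93, -0.001], [-0.93, -0.367, 0.002], [-0.002, -0.0, -1.0]], 'wrist_force': [-0.63, 0.069, -0.04], 'wrist_torque': [-0.052, 0.039, -0.077], 'grip_width': 0.092}
top [[-0.006, -0.997, 0.08, 0.512], [-1.0, 0.007, 0.014, -0.021], [-0.015, -0.08, -0.997, 1.335], [0.0, 0.0, 0.0, 1.0]]
rack [([0.492, 0.259, 0.002], 0.69)]
green_area [([0.505, 0.134, 0.001], 0.58)]
wheel_tray [([0.539, 0.343, -0.002], 0.94)]
wheel_tray_ring [([0.551, 0.254, 0.026], 0.72), ([0.543, 0.342, -0.005], 0.72)]
stick_tray [([0.426, 0.321, -0.008], 0.76), ([0.501, 0.133, 0.002], 0.26)]
hook_grip [([0.542, -0.379, 0.043], 0.92)]
hook_tip [([0.531, -0.226, 0.006], 0.61), ([0.55, 0.254, 0.027], 0.49)]
tool_mat [([0.541, -0.344, 0.001], 0.84)]
glue_jar [([0.769, 0.078, 0.003], 0.86)]
axle_set [([0.736, -0.273, -0.002], 0.89), ([0.492, 0.257, -0.003], 0.71)]
side [[-0.998, -0.054, 0.03, 0.561], [-0.06, 0.748, -0.661, 0.917], [0.013, -0.662, -0.75, 1.112], [0.0, 0.0, 0.0, 1.0]]
rack [([0.491, 0.262, -0.001], 0.69)]
green_area [([0.504, 0.124, 0.002], 0.87)]
wheel_tray []
wheel_tray_ring [([0.551, 0.256, 0.029], 0.6), ([0.738, -0.272, 0.0], 0.23)]
stick_tray []
hook_grip [([0.547, -0.38, 0.047], 0.75)]
hook_tip [([0.532, -0.225, 0.008], 0.84)]
tool_mat [([0.533, -0.345, -0.002], 0.77)]
glue_jar [([0.768, 0.082, -0.001], 0.59)]
axle_set [([0.739, -0.275, -0.0], 0.81)]
1.1
```

View pics/top0.png

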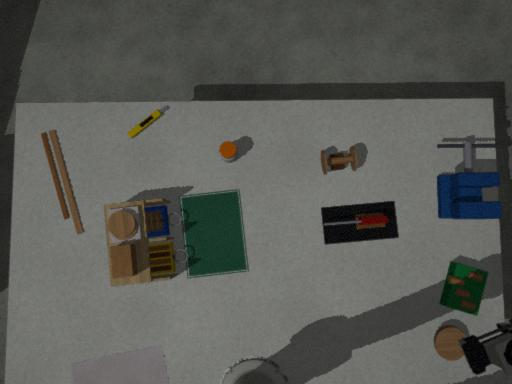

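View pics/side0.png

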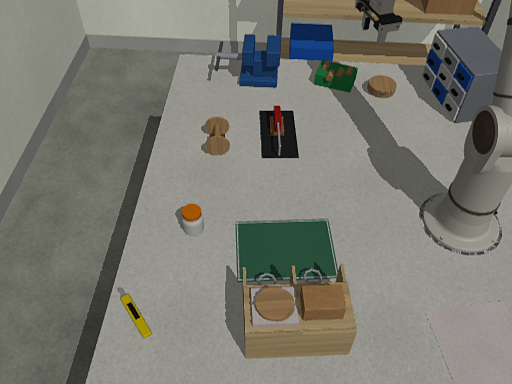

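The top view shows the blue tray in the far bay with its ring near (180,218) px, and the hook on the mat near (375,220). It points toward the rack (+y). Next I'll refine the yaws and check obstacle heights.

```bash
python3 - <<'E'
from h import *
c=snap('top','top1'); W=cloud(c)
img=c['img'].astype(int)
def line(P):
    m=P.mean(0); u=np.linalg.svd(P-m)[2][0]; return np.round(m,4),np.degrees(np.arctan2(u[1],u[0]))
red=(img[...,0]>120)&(img[...,1]<50)&(img[...,2]<50)&(abs(W[...,0]-.54)<.1)&(abs(W[...,1]+.37)<.1)
P=W[red]; top=P[P[:,2]>0.055]; print('red',len(P),len(top),np.nanmedian(P[:,2])); print(line(top[:,:2]),top.min(0),top.max(0))
b=cv2.minAreaRect(top[:,:2].astype(np.float32)*1000);print(b)
g=(img[...,1]>img[...,0]+25)&(abs(W[...,2])<.02)&(abs(W[...,0]-.5)<.2)&(abs(W[...,1]-.13)<.2)
print('green',g.sum(),cv2.minAreaRect(W[g][:,:2].astype(np.float32)*1000))
k=(img.max(-1)<45)&(abs(W[...,2])<.02)&(abs(W[...,0]-.54)<.1)&(abs(W[...,1]+.345)<.16)
print('mat',cv2.minAreaRect(W[k][:,:2].astype(np.float32)*1000))
r=(W[...,2]>.11)&(W[...,2]<.135)&(abs(W[...,0]-.5)<.2)&(abs(W[...,1]-.35)<.15)
print('roof',cv2.minAreaRect(W[r][:,:2].astype(np.float32)*1000))
for t in ['wheel_tray','wheel_tray_ring']:
    for d in robot.silhouettes(t,c)[:1]:
        Q=W[d['pixels']];print(t,d['p'],len(Q),np.nanmin(Q,0),np.nanmax(Q,0))
o=(W[...,2]>.1)&(W[...,0]>.2)&(W[...,0]<.65)&(W[...,1]<-.3)
n,l,st,_=cv2.connectedComponentsWithStats(o.astype(np.uint8))
for i in range(1,n):
    if st[i,4]>15: print(np.round(W[l==i].min(0),3),np.round(W[l==i].max(0),3))
big=cv2.resize(c['img'][170:300,90:400],None,fx=2.5,fy=2.5,interpolation=cv2.INTER_CUBIC); cv2.imwrite('pics/crop1.png',big[:,:,::-1])
E
```

```text
red 0 0 nan
  return np.nanmean(a, axis, out=out, keepdims=keepdims)
<stdin>:5: RuntimeWarning: Mean of empty slice.
  ret = um.true_divide(
Traceback (most recent call last):
ValueError: zero-size array to reduction operation minimum which has no identity
```

```bash
python3 - <<'E'
from h import *
c=snap('top','top2'); W=cloud(c); np.savez('top.npz',img=c['img'],W=W)
print(W[220,375],c['img'][220,375],W[220,365],W[228,225],W[300,300],(c['range_z']==0).mean(),c['cx'],c['cy'])
for t in ['wheel_tray','wheel_tray_ring']:
    for d in robot.silhouettes(t,c)[:1]:
        Q=W[d['pixels']];print(t,d['p'],len(Q),np.nanmin(Q,0),np.nanmax(Q,0))
img=c['img'].astype(int)
hsv=cv2.cvtColor(c['img'],cv2.COLOR_RGB2HSV)
y,x=np.nonzero((img[...,0]>100)&(img[...,1]<60)&(img[...,2]<60)); print(len(x),x.min(),x.max(),y.min(),y.max()); Q=W[y,x]; print(np.nanmedian(Q,0),np.isnan(Q[:,0]).sum())
def rect(m): print(m.sum(),cv2.minAreaRect((W[m][:,:2]*1000).astype(np.float32)))
Q=Q[Q[:,2]>.05]; print(cv2.minAreaRect((Q[:,:2]*1000).astype(np.float32)))
near=lambda a,b,r:(abs(W[...,0]-a)<r)&(abs(W[...,1]-b)<r)
rect(near(.5,.13,.2)&(img[...,1]>img[...,0]+25)&(abs(W[...,2])<.02))
rect(near(.54,-.345,.16)&(img.max(-1)<45)&(abs(W[...,2])<.02))
rect(near(.5,.35,.2)&(W[...,2]>.113)&(W[...,2]<.133))
o=(W[...,2]>.1)&(W[...,0]>.2)&(W[...,0]<.65)&(W[...,1]<-.3)
n,l,st,_=cv2.connectedComponentsWithStats(o.astype(np.uint8))
for i in range(1,n):
    if st[i,4]>15: print(np.round(W[l==i].min(0),3),np.round(W[l==i].max(0),3))
big=cv2.resize(c['img'][170:300,90:400],None,fx=2.5,fy=2.5,interpolation=cv2.INTER_CUBIC); cv2.imwrite('pics/crop1.png',big[:,:,::-1])
E
```

```text
[ 0.54402129 -0.37798672  0.0680894 ] [80  8  5] [ 0.54417225 -0.34675875  0.06980837] [ 0.52269084  0.09192645 -0.00090916] [ 0.29000496 -0.14966796 -0.00190108] 0.004048665364583333 253.40618517831595 198.42902478881098
wheel_tray 0.55 683 [ 0.4983655   0.26226854 -0.00419553] [0.59693616 0.35079958 0.07880912]
wheel_tray_ring 0.74 739 [ 0.49805963  0.22879816 -0.0024804 ] [0.59693616 0.35436988 0.07880912]
31 222 235 143 157
[0.77356019 0.07219485 0.07959325] 0
((767.5962524414062, 72.5906982421875), (42.55354690551758, 38.29114532470703), 36.113853454589844)
4076 ((501.74163818359375, 180.75225830078125), (253.16677856445312, 284.1348876953125), 6.518786430358887)
2162 ((539.158203125, -345.0305480957031), (116.95611572265625, 238.56488037109375), 4.855948448181152)
1662 ((482.8075866699219, 347.64935302734375), (244.3518524169922, 179.06944274902344), 6.3286237716674805)
[ 0.546 -0.72   0.1  ] [ 0.65  -0.595  0.158]
[ 0.2   -0.658  0.225] [ 0.291 -0.504  0.406]
```

View pics/crop1.png

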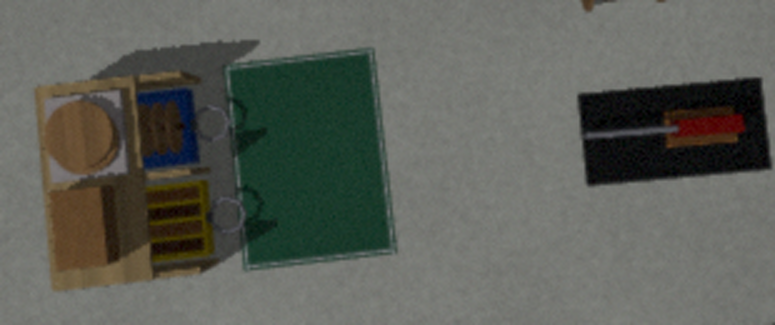

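```bash
python3 -m handwheel '[[-0.012,-0.045,0,-9],[-0.024,-0.09,0,-18],[-0.036,-0.135,0,-27],[-0.049,-0.183,0,-36],[-0.061,-0.228,0,-45],[-0.073,-0.274,0,-54],[-0.085,-0.32,0,-63],[-0.098,-0.365,0,-72.5],[-0.098,-0.365,0,-72.5],[-0.098,-0.365,0,-72.5]]' 100 30
cat > w.py <<'E'
from h import *
c=snap('wrist','w1'); W=cloud(c); s=robot.sense(); print(s['time_s'],np.round(s['tcp_pos'],4),np.round(s['tool_rot'],3).tolist(),np.round(s['wrist_force'],2))
img=c['img'].astype(int)
red=(img[...,0]>2.2*img[...,1])&(img[...,0]>2.2*img[...,2])&(img[...,0]>50)&(W[...,2]>.05)&(W[...,2]<.085)
P=W[red]; print(len(P),np.median(P,0),cv2.minAreaRect((P[:,:2]*1000).astype(np.float32)))
for t in ['hook_grip','hook_tip']: print(t,[(np.round(d['location'],4),d['p']) for d in robot.place_of(t,c)[:1]])
E
python3 w.py
```

```text
time_s: 2.55
tcp_pos: [0.5417, -0.38, 0.2345]
tool_rot: [[0.998, 0.069, -0.001], [0.069, -0.998, -0.0], [-0.001, 0.0, -1.0]]
wrist_force: [-0.9, -1.7, 0.0]
grip_width: 0.0923
2.6 [ 0.541  -0.3809  0.2344] [[0.998, 0.068, -0.001], [0.068, -0.998, -0.001], [-0.001, 0.001, -1.0]] [-0.19 -0.63  0.  ]
1220 [ 0.54427524 -0.37541787  0.06360341] ((544.666015625, -378.38543701171875), (21.594242095947266, 81.46314239501953), 3.560046672821045)
hook_grip [(array([ 0.5444, -0.372 ,  0.046 ]), 0.55)]
hook_tip []
```

View pics/w1.png

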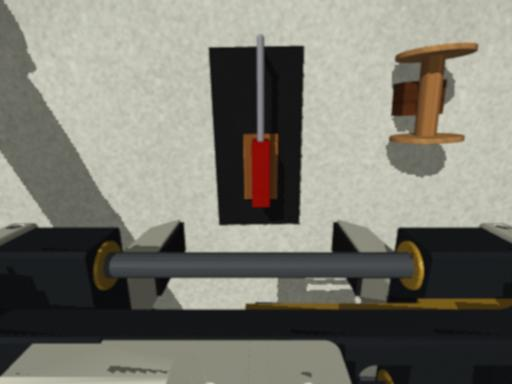

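```bash
python3 -m handwheel '[[0.0038,-0.0018,0.04,0.3],[0.0038,-0.0018,0.08,0.3],[0.0038,-0.0018,0.12,0.3],[0.0038,-0.0018,0.15,0.3],[0.0038,-0.0018,0.175,0.3],[0.0038,-0.0018,0.19,0.3],[0.0038,-0.0018,0.201,0.3],[0.0038,-0.0018,0.201,0.3]]' 100 30 && python3 -c "
from h import *
c=snap('side','s2')"
```

```text
time_s: 3.7
tcp_pos: [0.5441, -0.3794, 0.0332]
tool_rot: [[0.998, 0.062, -0.001], [0.062, -0.998, -0.001], [-0.001, 0.0, -1.0]]
wrist_force: [0.8, 0.2, -0.3]
grip_width: 0.0917
```

Pose is as planned, with no contact force. Closing the gripper.

```bash
python3 -m handwheel '[[0,0,0,0],[0,0,0,0],[0,0,0,0],[0,0,0,0],[0,0,0,0],[0,0,0,0]]' 0 50; python3 -m handwheel '[[0,0,-0.01,0],[0,0,-0.03,0],[0,0,-0.06,0],[0,0,-0.08,0],[0,0,-0.08,0],[0,0,-0.08,0]]'; python3 - <<'E'
from h import *
for n in ['side','wrist']:
    c=snap(n,n+'3'); 
    for t in ['hook_grip','hook_tip']: print(n,t,[(np.round(d['location'],4),round(d['p'],2)) for d in robot.place_of(t,c)[:1]])
s=robot.sense(); print(s['time_s'],s['tcp_pos'],s['grip_width'])
E
```

```text
time_s: 4.5
tcp_pos: [0.5446, -0.3796, 0.0339]
tool_rot: [[0.998, 0.062, -0.0], [0.062, -0.998, -0.001], [-0.001, 0.001, -1.0]]
wrist_force: [0.4, -0.5, 0.7]
grip_width: 0.0363
time_s: 5.25
tcp_pos: [0.5438, -0.3795, 0.1133]
tool_rot: [[0.998, 0.062, -0.002], [0.062, -0.998, -0.001], [-0.002, 0.001, -1.0]]
wrist_force: [0.2, 0.8, -3.2]
grip_width: 0.0214
side hook_grip [(array([ 0.545 , -0.3812,  0.1091]), 0.8)]
side hook_tip []
wrist hook_grip [(array([ 0.5433, -0.3781,  0.1071]), 0.92)]
wrist hook_tip []
5.55 [ 0.54422024 -0.37916236  0.11307725] 0.021831617640350708
```

View pics/side3.png

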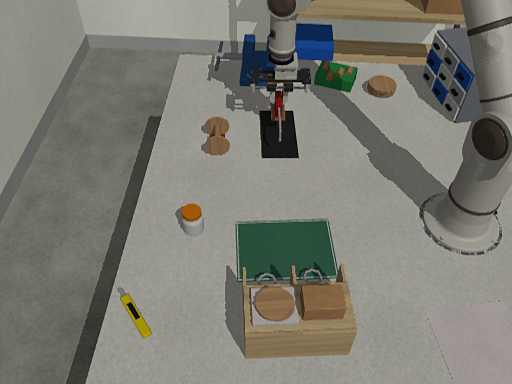

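View pics/wrist3.png

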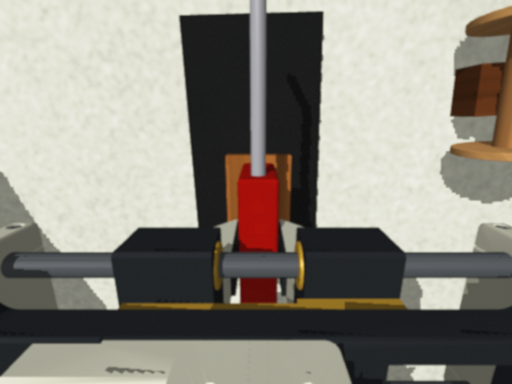

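```bash
python3 - <<'E'
from h import *
s=robot.sense()
c=snap('wrist','w4'); W=cloud(c); R=np.array(s['tool_rot']);p=np.array(s['tcp_pos'])
for v in [20,60,100,140,160,180,200,215]:
    L=(W[v,258]-p); print(v,W[v,258].round(4),(R.T@L).round(4),c['img'][v,258])
E
```

```text
20 [ 0.5371 -0.264   0.1153] [-0.     -0.1154 -0.0022] [176 176 181]
60 [ 0.5382 -0.2819  0.1186] [-0.     -0.0975 -0.0056] [172 172 177]
100 [ 0.5393 -0.2999  0.117 ] [-0.0001 -0.0794 -0.0039] [169 169 174]
140 [ 0.5405 -0.3197  0.1172] [-0.0001 -0.0596 -0.0041] [167 167 172]
160 [ 0.5411 -0.3302  0.1173] [-0.0001 -0.0491 -0.0042] [165 164 170]
180 [ 0.5417 -0.3395  0.1236] [-0.0001 -0.0397 -0.0105] [168  14   8]
200 [ 0.5423 -0.3498  0.1254] [-0.0001 -0.0294 -0.0123] [168  17   8]
215 [ 0.5429 -0.3583  0.1249] [-0.0001 -0.0209 -0.0119] [165  15  10]
```

The tool is level but held 15 mm too high, because the fingers were still closing when the lift started. I'll set it down and regrip.

```bash
python3 -m handwheel '[[0,0,0.02,0],[0,0,0.04,0],[0,0,0.053,0],[0,0,0.0605,0],[0,0,0.0605,0],[0,0,0.0605,0]]'; python3 -m handwheel '[[0,0,0,0],[0,0,0,0],[0,0,0.0,0],[0,0,0.007,0],[0,0,0.014,0],[0,0,0.019,0],[0,0,0.019,0]]' 45 50;python3 -m handwheel '[[0,0,0,0],[0,0,0,0],[0,0,0,0],[0,0,0,0],[0,0,0,0],[0,0,0,0],[0,0,0,0]]' 0 50
```

```text
time_s: 6.35
tcp_pos: [0.5446, -0.3794, 0.0529]
tool_rot: [[0.998, 0.062, -0.001], [0.062, -0.998, -0.001], [-0.001, 0.001, -1.0]]
wrist_force: [-0.8, 0.3, -2.6]
grip_width: 0.0215
time_s: 7.22
tcp_pos: [0.5442, -0.379, 0.0331]
tool_rot: [[0.998, 0.062, -0.002], [0.062, -0.998, 0.0], [-0.002, -0.0, -1.0]]
wrist_force: [-0.7, -0.6, -0.1]
grip_width: 0.0412
time_s: 8.1
tcp_pos: [0.5444, -0.3791, 0.0333]
tool_rot: [[0.998, 0.062, -0.001], [0.062, -0.998, -0.0], [-0.001, -0.0, -1.0]]
wrist_force: [-0.2, 0.1, 1.5]
grip_width: 0.0217
```

```bash
python3 -m handwheel '[[0,0,0,0],[0,0,-0.02,0],[0,0,-0.05,0],[0,0,-0.08,0],[0,0,-0.1,0],[0,0,-0.1,0],[0,0,-0.1,0]]'; python3 - <<'E'
from h import *
s=robot.sense()
c=snap('wrist','w5'); W=cloud(c); R=np.array(s['tool_rot']);p=np.array(s['tcp_pos'])
for v in [5,60,100,140,160,180,200,215]:
    L=(W[v,258]-p); print(v,W[v,258].round(4),(R.T@L).round(4),c['img'][v,258])
c=snap('top','t5')
for t in ['hook_grip','hook_tip','wheel_tray_ring']: print(t,[(np.round(d['location'],4),round(d['p'],2)) for d in robot.place_of(t,c)[:1]])
print(robot.sense()['tcp_pos'])
E
```

```text
time_s: 8.98
tcp_pos: [0.5436, -0.379, 0.1323]
tool_rot: [[0.998, 0.062, -0.003], [0.062, -0.998, 0.001], [-0.003, -0.001, -1.0]]
wrist_force: [-1.2, -0.4, -2.2]
grip_width: 0.0213
5 [ 0.5365 -0.2644  0.155 ] [-0.     -0.1148 -0.0226] [175 174 179]
60 [ 0.5378 -0.2846  0.1552] [-0.     -0.0946 -0.0229] [169 169 174]
100 [ 0.5388 -0.3006  0.1553] [-0.     -0.0786 -0.023 ] [165 164 169]
140 [ 0.5398 -0.3178  0.1546] [-0.     -0.0613 -0.0223] [162 163 166]
160 [ 0.5404 -0.3271  0.1539] [-0.0001 -0.052  -0.0216] [161 161 166]
180 [ 0.5409 -0.3362  0.156 ] [-0.0001 -0.0429 -0.0237] [161 160 165]
200 [ 0.5414 -0.3438  0.1629] [-0.0001 -0.0352 -0.0306] [160  14  10]
215 [ 0.5419 -0.3514  0.1621] [-0.0001 -0.0277 -0.0298] [164  17  11]
hook_grip [(array([ 0.5422, -0.3784,  0.1406]), 0.52)]
hook_tip [(array([ 0.5316, -0.226 ,  0.1058]), 0.84)]
wheel_tray_ring [(array([0.5493, 0.2572, 0.0256]), 0.97)]
[ 0.54399917 -0.37875225  0.1321595 ]
```

View pics/w5.png

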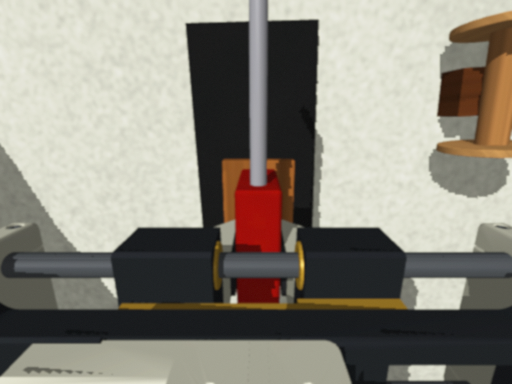

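Regrip is good: underside is about 29 mm below the TCP and the rod is level. Next is a point about 60 mm short of the ring, staying high.

```bash
python3 -m handwheel '[[0.006,-0.044,0,-0.5],[0.012,-0.09,0,-1],[0.019,-0.137,0,-1.5],[0.025,-0.184,0,-2],[0.031,-0.23,0,-2.5],[0.038,-0.277,0,-2.9],[0.044,-0.324,0,-2.9],[0.051,-0.37,0,-2.9],[0.0575,-0.421,0,-2.9],[0.0575,-0.421,0,-2.9]]'; cat > m.py <<'E'
from h import *
import sys
n=sys.argv[1]
for k in ['wrist','top','side']:
    c=snap(k,k+n); s=robot.sense()
    R=np.array(s['tool_rot']);p=np.array(s['tcp_pos'])
    for t in ['hook_tip','wheel_tray_ring','wheel_tray']:
        for d in robot.place_of(t,c)[:1]: print(k,t,np.round(d['location'],4),round(d['p'],2),'tool',(R.T@(d['location']-p)).round(4))
print(s['time_s'],p.round(4),R.round(3).tolist(),s['wrist_force'].round(1),s['grip_width'])
E
python3 m.py 6
```

```text
time_s: 10.48
tcp_pos: [0.5748, 0.0522, 0.1331]
tool_rot: [[0.993, 0.122, -0.002], [0.122, -0.993, 0.005], [-0.001, -0.005, -1.0]]
wrist_force: [0.1, -0.5, -2.1]
grip_width: 0.0222
wrist hook_tip [0.5709 0.0538 0.1456] 0.61 tool [-0.0033 -0.0058 -0.013 ]
top hook_tip [0.5588 0.1962 0.1081] 0.46 tool [ 0.0007 -0.154   0.0241]
top wheel_tray_ring [0.5512 0.2551 0.0267] 0.61 tool [-2.000e-04 -2.133e-01  1.056e-01]
top wheel_tray [ 0.5426  0.3414 -0.0086] 0.85 tool [ 0.0009 -0.3     0.1409]
side hook_tip [0.558  0.1924 0.1081] 0.6 tool [-0.0007 -0.1496  0.0245]
side wheel_tray_ring [0.5488 0.2538 0.0259] 0.6 tool [-0.0028 -0.2115  0.1068]
10.925 [0.5753 0.0438 0.1325] [[0.994, 0.111, -0.003], [0.111, -0.994, 0.001], [-0.003, -0.001, -1.0]] [ 0.7 -0.3 -2.5] 0.021759682621325566
```

View pics/wrist6.png

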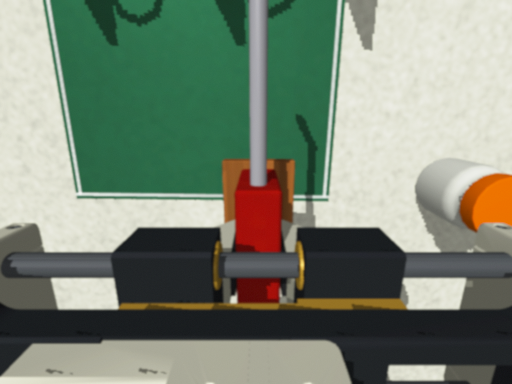

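View pics/top6.png

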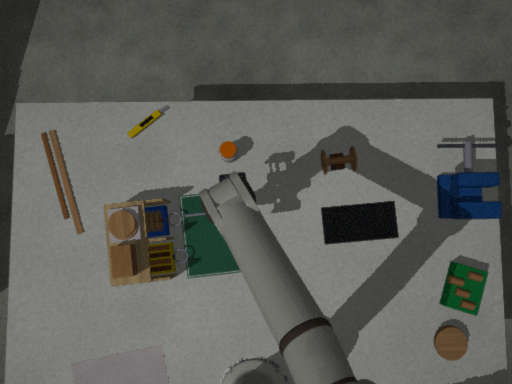

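Top and side cameras agree on the offset, tip to ring about (-1.5, -60.5) mm in tool axes. Move above the ring and come partly down.

```bash
python3 -m handwheel '[[-0.0005,-0.02,0,0],[-0.001,-0.04,0,0],[-0.0015,-0.0555,0,0],[-0.0015,-0.0605,0,0],[-0.0015,-0.0605,0.02,0],[-0.0015,-0.0605,0.045,0],[-0.0015,-0.0605,0.064,0],[-0.0015,-0.0605,0.064,0],[-0.0015,-0.0605,0.064,0]]'; python3 m.py 7; python3 - <<'E'
import cv2
a=cv2.imread('pics/side7.png'); b=cv2.imread('pics/top7.png')
cv2.imwrite('pics/c7.png',cv2.hconcat([cv2.resize(a[240:320,220:340],(720,480),interpolation=2)]))
cv2.imwrite('pics/d7.png',cv2.resize(b[170:290,90:250],(720,540),interpolation=2))
E
```

```text
time_s: 12.2
tcp_pos: [0.5672, 0.1047, 0.0689]
tool_rot: [[0.994, 0.112, -0.002], [0.112, -0.994, 0.001], [-0.002, -0.002, -1.0]]
wrist_force: [0.3, -0.2, -2.5]
grip_width: 0.0217
top hook_tip [0.5516 0.2589 0.0465] 0.46 tool [ 0.0015 -0.1551  0.0231]
top wheel_tray_ring [0.5527 0.2571 0.0259] 0.69 tool [ 0.0024 -0.1532  0.0437]
top wheel_tray [ 0.5426  0.3408 -0.003 ] 0.71 tool [ 0.0018 -0.2374  0.0727]
side hook_tip [0.5494 0.2564 0.0461] 0.75 tool [-0.0005 -0.1529  0.023 ]
side wheel_tray_ring [0.5474 0.2543 0.0289] 0.39 tool [-0.0027 -0.151   0.0402]
12.65 [0.5671 0.1045 0.069 ] [[0.994, 0.112, -0.002], [0.112, -0.994, 0.001], [-0.002, -0.001, -1.0]] [ 0.2 -0.3 -1.8] 0.021652920289664923
```

View pics/c7.png

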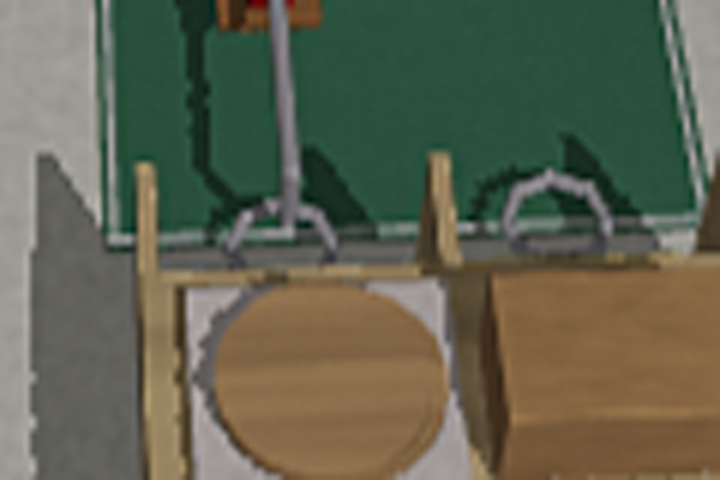

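View pics/d7.png

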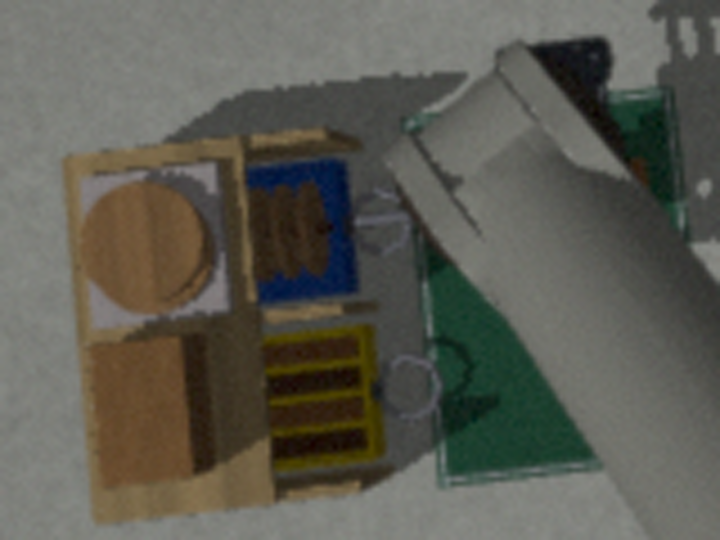

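The side crop shows the rod end inside the ring (tip ≈ (288,220), ring centre ≈ (282,235)). The top crop agrees once I allow for parallax. Lowering.

```bash
python3 -m handwheel '[[0,0.001,0.01,0],[0,0.001,0.02,0],[0,0.001,0.03,0],[0,0.001,0.0345,0],[0,0.001,0.0345,0]]'; python3 m.py 8; python3 - <<'E'
import cv2
a=cv2.imread('pics/side8.png')
cv2.imwrite('pics/c8.png',cv2.resize(a[240:320,220:340],(720,480),interpolation=2))
E
```

```text
time_s: 13.42
tcp_pos: [0.5665, 0.1036, 0.0336]
tool_rot: [[0.994, 0.112, -0.003], [0.112, -0.994, 0.001], [-0.003, -0.001, -1.0]]
wrist_force: [-0.5, 0.2, -2.0]
grip_width: 0.0217
top wheel_tray_ring [0.5477 0.2549 0.0263] 0.61 tool [-0.0025 -0.1525  0.0085]
top wheel_tray [ 0.5385  0.3426 -0.0058] 0.67 tool [-0.0018 -0.2406  0.0407]
side hook_tip [0.5483 0.2522 0.0098] 0.7 tool [-0.002  -0.1498  0.0248]
side wheel_tray_ring [0.5502 0.2517 0.0275] 0.49 tool [-0.0002 -0.1491  0.0071]
13.875 [0.5671 0.1035 0.0344] [[0.994, 0.112, -0.002], [0.112, -0.994, 0.001], [-0.002, -0.001, -1.0]] [ 1.1 -0.7 -2.6] 0.021625832305552435
```

View pics/c8.png

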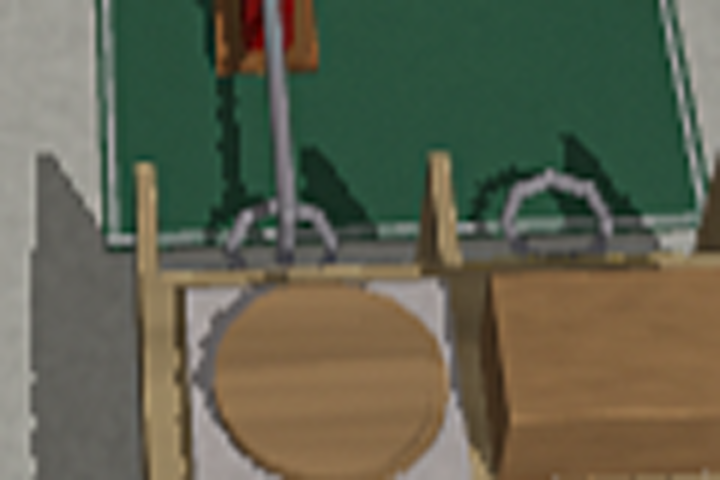

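Tip is through the ring with no contact force. Dragging straight out along tool +y.

```bash
python3 -m handwheel '[[0,0.006,0,0],[0,0.012,0,0],[0,0.018,0,0],[0,0.026,0,0],[0,0.036,0,0],[0,0.048,0,0],[0,0.06,0,0],[0,0.07,0,0],[0,0.078,0,0],[0,0.08,0,0]]'; python3 m.py 9;  python3 - <<'E'
import cv2
a=cv2.imread('pics/side9.png')
cv2.imwrite('pics/c9.png',cv2.resize(a[200:320,200:360],(720,540),interpolation=2))
E
```

```text
time_s: 15.28
tcp_pos: [0.576, 0.0233, 0.0342]
tool_rot: [[0.994, 0.111, -0.002], [0.111, -0.994, 0.001], [-0.002, -0.001, -1.0]]
wrist_force: [-0.8, 3.7, -2.6]
grip_width: 0.0221
top wheel_tray_ring [0.5585 0.189  0.0252] 0.7 tool [ 0.001  -0.1664  0.0091]
side hook_tip [0.5564 0.1748 0.0121] 0.69 tool [-0.0026 -0.1524  0.0222]
side wheel_tray_ring [0.5581 0.1863 0.0295] 0.93 tool [ 0.0004 -0.1636  0.0048]
side wheel_tray [0.547  0.2767 0.0015] 0.63 tool [-0.0005 -0.2547  0.0329]
15.725 [0.576  0.0236 0.0342] [[0.994, 0.112, -0.002], [0.112, -0.994, 0.0], [-0.002, -0.001, -1.0]] [ 0.2  0.6 -2.6] 0.02203850609297303
```

View pics/c9.png

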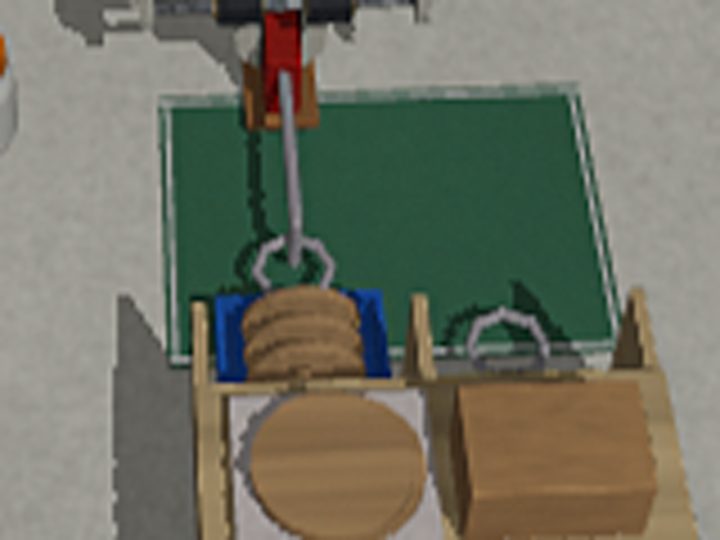

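```bash
python3 -m handwheel '[[0,0.01,0,0],[0,0.024,0,0],[0,0.042,0,0],[0,0.06,0,0],[0,0.078,0,0],[0,0.096,0,0],[0,0.114,0,0],[0,0.128,0,0],[0,0.138,0,0],[0,0.142,0,0]]';python3 -m handwheel '[[0,0.001,0,0],[0,0.001,0,0]]'; python3 m.py 10;  python3 - <<'E'
import cv2
a=cv2.imread('pics/side10.png')
cv2.imwrite('pics/c10.png',cv2.resize(a[170:310,200:380],(720,560),interpolation=2))
E
```

```text
time_s: 17.12
tcp_pos: [0.5918, -0.118, 0.0341]
tool_rot: [[0.994, 0.111, -0.002], [0.111, -0.994, 0.001], [-0.002, -0.001, -1.0]]
wrist_force: [0.0, 4.4, -1.2]
grip_width: 0.0217
time_s: 17.38
tcp_pos: [0.5918, -0.1186, 0.0341]
tool_rot: [[0.994, 0.112, -0.002], [0.112, -0.994, 0.001], [-0.002, -0.001, -1.0]]
wrist_force: [-0.5, 4.3, -0.9]
grip_width: 0.0221
top hook_tip [0.5748 0.0343 0.0103] 0.7 tool [ 1.000e-04 -1.538e-01  2.400e-02]
top wheel_tray_ring [0.5726 0.0476 0.0275] 0.78 tool [-0.0006 -0.1673  0.0068]
top wheel_tray [ 0.5608  0.1352 -0.0044] 0.65 tool [-0.0025 -0.2557  0.0388]
side hook_tip [0.5772 0.0318 0.0089] 0.67 tool [ 0.0022 -0.1511  0.0253]
side wheel_tray_ring [5.627e-01 1.363e-01 1.000e-04] 0.51 tool [-0.0005 -0.2566  0.0343]
side wheel_tray [5.639e-01 1.344e-01 3.000e-04] 0.77 tool [ 0.0005 -0.2546  0.0341]
17.825 [ 0.5918 -0.1187  0.0341] [[0.994, 0.111, -0.002], [0.111, -0.994, 0.001], [-0.002, -0.001, -1.0]] [-0.3  4.1 -1.2] 0.021931854392381628
```

View pics/c10.png

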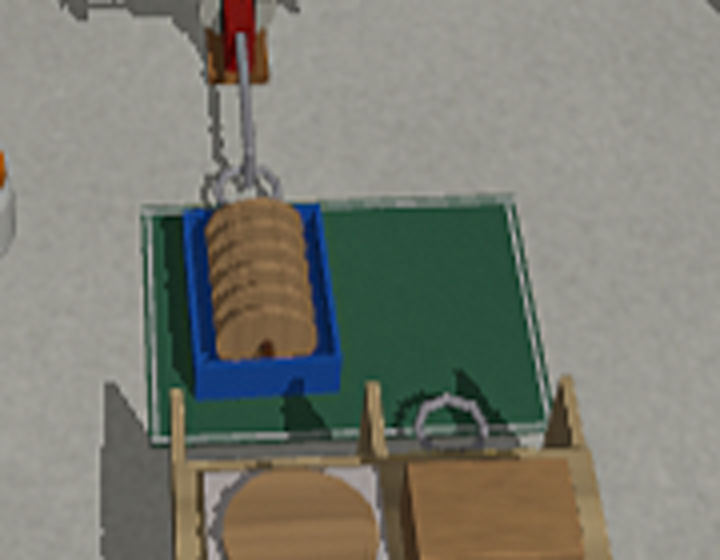

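View pics/top10.png

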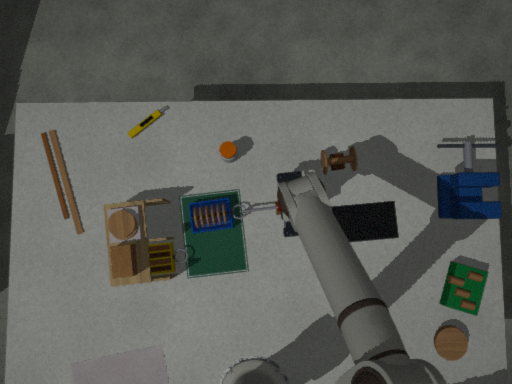

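The whole tray is on the green with margins all round. I'll slacken the hook toward the ring's centre, then lift.

```bash
python3 -m handwheel '[[0,-0.005,0,0],[0,-0.01,0,0],[0,-0.0135,0,0],[0,-0.0135,0,0],[0,-0.0135,-0.01,0],[0,-0.0135,-0.025,0],[0,-0.0135,-0.045,0],[0,-0.0135,-0.07,0],[0,-0.0135,-0.09,0],[0,-0.0135,-0.09,0]]'; python3 m.py 11;  python3 - <<'E'
import cv2
a=cv2.imread('pics/side11.png')
cv2.imwrite('pics/c11.png',cv2.resize(a[170:310,200:380],(720,560),interpolation=2))
E
```

```text
time_s: 19.23
tcp_pos: [0.5922, -0.1056, 0.1266]
tool_rot: [[0.994, 0.111, 0.002], [0.111, -0.994, -0.0], [0.002, 0.0, -1.0]]
wrist_force: [-0.0, -0.3, -2.4]
grip_width: 0.0217
top hook_tip [0.571  0.0446 0.0985] 0.59 tool [-0.0018 -0.1511  0.0248]
top wheel_tray_ring [0.5745 0.0494 0.0265] 0.74 tool [ 0.0025 -0.1553  0.0968]
top wheel_tray [ 0.5624  0.1334 -0.004 ] 0.59 tool [-1.000e-04 -2.401e-01  1.274e-01]
side hook_tip [0.5747 0.0482 0.0992] 0.87 tool [ 0.0018 -0.1541  0.0245]
side wheel_tray_ring [0.572  0.0442 0.0253] 0.97 tool [-0.0011 -0.1503  0.0984]
side wheel_tray [0.5614 0.1355 0.0006] 0.84 tool [-0.0014 -0.2422  0.1232]
19.675 [ 0.5902 -0.1052  0.1234] [[0.994, 0.111, -0.004], [0.111, -0.994, 0.001], [-0.003, -0.002, -1.0]] [-0.2 -0.5 -2.7] 0.02217007162267143
```

View pics/c11.png

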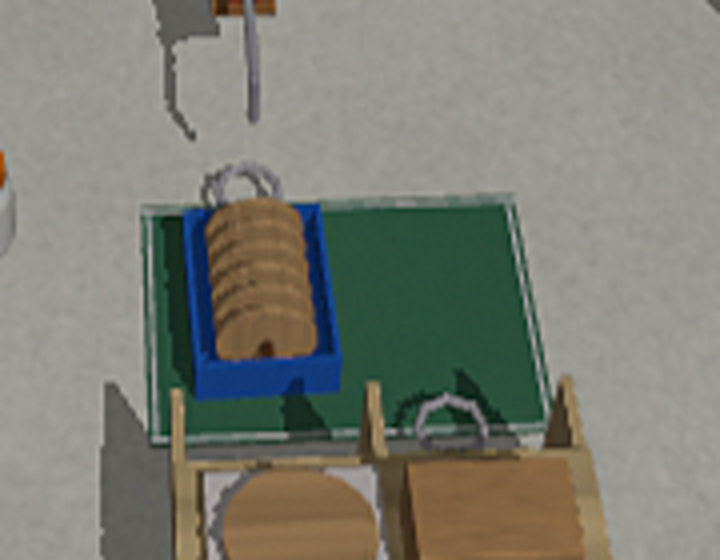

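Unhooked, and the tray hasn't moved. Back to the mat at the original pose.

```bash
python3 -m handwheel '[[-0.008,0.03,0,0.5],[-0.02,0.07,0,1],[-0.031,0.11,0,1.5],[-0.043,0.15,0,2],[-0.054,0.19,0,2.5],[-0.066,0.23,0,2.85],[-0.073,0.255,0,2.85],[-0.0762,0.2672,0,2.85],[-0.0762,0.2672,0,2.85],[-0.0762,0.2672,0,2.85]]'; python3 m.py 12
```

```text
time_s: 21.08
tcp_pos: [0.5453, -0.377, 0.1237]
tool_rot: [[0.998, 0.064, -0.002], [0.064, -0.998, 0.003], [-0.002, -0.003, -1.0]]
wrist_force: [0.3, -0.2, -2.3]
grip_width: 0.0218
wrist hook_tip [ 0.5413 -0.3772  0.138 ] 0.69 tool [-0.004  -0.0001 -0.0143]
top hook_tip [ 0.5339 -0.226   0.098 ] 0.86 tool [-0.0013 -0.1526  0.026 ]
top wheel_tray_ring [0.5769 0.0461 0.0262] 0.7 tool [ 0.0591 -0.4214  0.098 ]
top wheel_tray [ 0.563   0.1334 -0.0048] 0.86 tool [ 0.0508 -0.5093  0.1291]
side hook_tip [ 0.5368 -0.229   0.0962] 0.8 tool [ 0.0017 -0.1502  0.0276]
side wheel_tray_ring [0.5717 0.0447 0.0271] 0.76 tool [ 0.0536 -0.4211  0.097 ]
side wheel_tray [5.624e-01 1.332e-01 4.000e-04] 0.91 tool [ 0.0499 -0.51    0.1238]
21.525 [ 0.5445 -0.3791  0.1236] [[0.998, 0.062, -0.003], [0.062, -0.998, 0.001], [-0.003, -0.001, -1.0]] [ 1.3 -0.1 -3.8] 0.021973853588005576
```

View pics/wrist12.png

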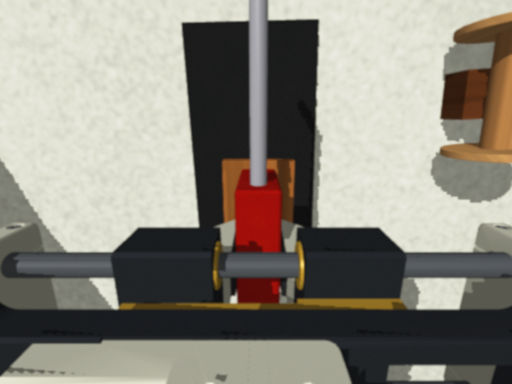

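```bash
python3 -m handwheel '[[0,0,0.02,0],[0,0,0.04,0],[0,0,0.06,0],[0,0,0.075,0],[0,0,0.085,0],[0,0,0.0895,0],[0,0,0.0903,0],[0,0,0.0903,0]]'
```

```text
time_s: 22.68
tcp_pos: [0.5446, -0.3794, 0.0339]
tool_rot: [[0.998, 0.062, -0.002], [0.062, -0.998, 0.001], [-0.002, -0.001, -1.0]]
wrist_force: [-1.1, 0.3, -1.8]
grip_width: 0.0214
```

```bash
python3 -m handwheel '[[0,0,0.0007,0],[0,0,0.0007,0]]'; python3 -m handwheel '[[0,0,0,0],[0,0,0,0],[0,0,0,0],[0,0,0,0],[0,0,0,0],[0,0,0,0]]' 85 30
```

```text
time_s: 22.92
tcp_pos: [0.5447, -0.3796, 0.0335]
tool_rot: [[0.998, 0.061, -0.002], [0.061, -0.998, 0.0], [-0.002, -0.0, -1.0]]
wrist_force: [-0.1, 0.1, -3.4]
grip_width: 0.0217
time_s: 23.68
tcp_pos: [0.5447, -0.3796, 0.0335]
tool_rot: [[0.998, 0.061, -0.002], [0.061, -0.998, 0.0], [-0.002, -0.0, -1.0]]
wrist_force: [0.7, -0.0, 0.3]
grip_width: 0.076
```

```bash
python3 -m handwheel '[[0,0,-0.01,0],[0,0,-0.03,0],[0,0,-0.06,0],[0,0,-0.1,0],[0,0,-0.15,0],[0,0,-0.19,0],[0,0,-0.2,0],[0,0,-0.2,0],[0,0,-0.2,0]]'; python3 w.py; python3 m.py 13; python3 - <<'E'
from h import *
c=snap('top','t14')
for t in ['stick_tray','glue_jar','axle_set','tool_mat']: print(t,[np.round(d['location'],3) for d in robot.place_of(t,c)[:1]])
E
```

```text
time_s: 24.8
tcp_pos: [0.544, -0.3794, 0.2319]
tool_rot: [[0.998, 0.062, -0.004], [0.062, -0.998, 0.001], [-0.004, -0.002, -1.0]]
wrist_force: [-0.3, 0.8, -0.2]
grip_width: 0.0783
24.85 [ 0.544  -0.3793  0.2317] [[0.998, 0.062, -0.004], [0.062, -0.998, 0.002], [-0.004, -0.002, -1.0]] [ 0.71 -0.01 -0.52]
1200 [ 0.54463324 -0.37735116  0.0635556 ] ((544.5357666015625, -379.57830810546875), (21.917924880981445, 79.45987701416016), 3.1850547790527344)
hook_grip [(array([ 0.5407, -0.3767,  0.047 ]), 0.58)]
hook_tip [(array([ 0.5454, -0.3768,  0.0491]), 0.4)]
wrist wheel_tray [ 0.5415 -0.3769  0.0471] 0.55 tool [-0.0023 -0.0023  0.185 ]
top hook_tip [ 0.5354 -0.226   0.0082] 0.98 tool [ 0.0004 -0.1536  0.2249]
top wheel_tray_ring [0.5734 0.0483 0.0264] 0.73 tool [ 0.0552 -0.4251  0.2069]
top wheel_tray [ 0.5621  0.1344 -0.0046] 0.59 tool [ 0.0493 -0.5117  0.2379]
side wheel_tray_ring [0.5736 0.0467 0.0278] 0.82 tool [ 0.0551 -0.4237  0.2056]
side wheel_tray [5.604e-01 1.382e-01 5.000e-04] 0.89 tool [ 0.0476 -0.5158  0.233 ]
25.4 [ 0.5451 -0.3796  0.2334] [[0.998, 0.062, -0.002], [0.062, -0.998, 0.0], [-0.002, -0.0, -1.0]] [0.7 0.1 0.3] 0.07785684104290978
stick_tray [array([ 0.423,  0.32 , -0.002])]
glue_jar [array([0.765, 0.08 , 0.002])]
axle_set [array([ 0.735, -0.272, -0.002])]
tool_mat [array([ 0.544, -0.342, -0.   ])]
```

View pics/side13.png

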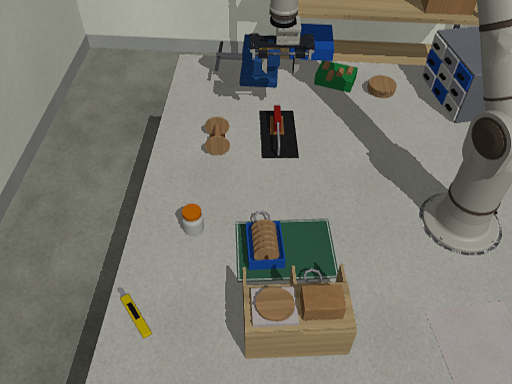

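View pics/wrist13.png

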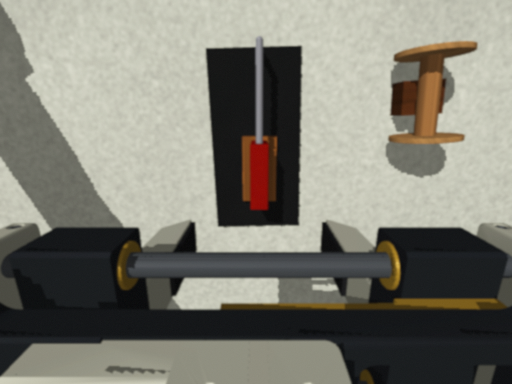

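The hook stands upright on its mat with the gripper clear of it. The tray is on the green (around (264,245) in the side view) and the bystanders haven't moved.

```bash
python3 -c "
from station import robot
print(robot.close_job())"
```

```text
the job is handed in; nothing more can be done
None
```

The blue wheel tray now stands wholly on the green area, and the hook tool is back upright on its black mat with the gripper clear. I handed the job in at about 25.5 s of the 64 s allowed.

- **Grip:** My first grip was about 15 mm too high, because I began lifting before the fingers had closed. I set the tool back down on the mat and gripped it again before moving on.
- **Drag:** The hook tip went down through the ring to about 11 mm above the bench. I pulled the tray straight out about 210 mm, with about 4 N at the wrist, then slackened and lifted the hook out.
- **Tray:** Its centre is about 131 mm out from the rack mouth and 56 mm to the side, which leaves roughly 30 mm to the nearest edge of the green. It did not move when the hook was lifted out.
- **Hook tool:** The handle is within about 1 mm of where it started, and its top is at the height expected for standing on the mat.
- **Other things:** The yellow tray, glue jar and wheel-and-axle set measured within 4 mm of their starting positions, which is within measuring error.
- **Disagreements:** In the last wrist pictures the detector reported a hook tip and a tray at the handle's position. I took these as false: the other cameras and the pictures themselves showed both where they should be.

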